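# Re-index a clamped wooden link against the stop

## Robot

A 6-joint arm with a two-finger parallel gripper is mounted at the origin on the work surface; the furniture and walls round the work are solid. World frame = base frame: x ahead of the robot, y to its left, z up, the work surface at z = 0. Lengths are in m, angles in rad, forces in N, time in s.
With the tool pointing down it reaches from about 0.35 to 0.8 m from the base axis. Payload 7.3 kg.
Tool frame: the origin (TCP) lies on the centre line of the jaws, within the pads' length; the fingertips stand 8 mm ahead of it and the grasp point (between the pads) lies 11 mm behind it (bot.tcp_to_tips is the distance from the TCP to the fingertips, in m); z points along the fingers, y is the line along which they close (so a half turn about z gives the same grasp; the last joint's range is limited). The gripper opens to 85 mm and grips with 20 to 120 N. Pads are 22 mm wide; open, the fingers measure 114 mm over their backs; the gripper's body (76 mm by 85 mm) begins 54 mm behind the grasp point. The pads swing forward as they close: fully open they stand 13 mm farther back than shut.
Start: joints at [1.164, 0.342, 1.524, -0, 1.275, -0.146], TCP at [0.135, 0.507, 0.239] pointing down, gripper open.
Joint ranges: [-2.53, 2.53], [-0.77, 2.02], [0.04, 2.7], [-1, 4.14], [0.28, 2.66], [-3.11, 3.11]. Speed limits (rad/s): [2.57, 2.57, 3.14, 3.14, 3.14, 3.14].

## Interface

Orientations are given as a unit quaternion [x, y, z, w].
In Python, from station import bot gives the robot as it stands.
- The arm moves only by the shell command python3 -m jog 'ROWS' [OPENING]. ROWS is JSON, a list of rows, each a list of 4 numbers: the shift along the tool's x, y, z as a fraction of full scale, then the turn about the tool's z as a fraction of full scale. A call has 1 to 8 rows; each row shifts and turns the commanded pose from where the row before left it, along the tool's axes as they then stand; what a row does not reach is not made up. Full scale, the value 1, is 15 cm for a shift and pi/4 rad for a turn. A row lasts 1/8 s, in which the tool goes at most 62.5 mm and 10.7 degrees, less where a joint would pass 70% of its speed; a pose out of reach is approached as far as the arm can. A call with a number of a shift or a turn outside -1 to 1 is refused whole. A call with a gripper value outside its range is refused whole. OPENING is the closure in counts, from 0 (fully open) to 255 (shut), set as the call begins (- or left out, the last holds). The fingers move at their own pace and stop on an object; the grip force is fixed at half the most. Time passes only in rows, so rows that do not move let the fingers close. It gives the time, the measured TCP pose, the force, the opening and the grip force at its end, in the units of the state.
- bot.get_state(): the state, without advancing time (a new reading comes with each control period).
- bot.camera(name): name is "scene" or "top" or "wrist"; returns the picture (384x512x3 uint8, red, green, blue); there is no depth.
- bot.camera_params(name): a dict with "fx", "fy", "cx", "cy" (pixels), "T" (4x4, takes a point from camera to world coordinates). Camera axes: x right, y down, z forward; pixel columns grow to the right and rows downward; lengths in m; the calibration is good to about 2 mm. The wrist camera is an equidistant fisheye: a pixel r from the principal point sees the ray r / f radians off the axis. A picture is of the moment at which its call begins: read the wrist's pose just before it. camera_params takes no time and is no camera call; for the wrist camera it gives the pose at the moment of the call.
- bot.finish_job(): hands the job in; it is judged then, once.
The state is a dict: "time_s": time; "joints": joint angles; "joint_vel": joint speeds; "tau": joint torques, N m; "tool_pos": TCP position; "ee_rot": TCP orientation; "force": force on the tool from outside, world axes, zero at the start; "moment": the same for the moment, N m; "grip_width": finger opening in m; "grip_force": force on a finger pad.
Only numpy, scipy, OpenCV 4.12 (cv2) and the standard library are available. Lean on these libraries where they do the work, as an engineer would, in place of code of your own. Each camera call takes 0.05 s, during which the arm holds its last target. There are 200 camera calls.

## Task

The round-ended wooden link is held in the blue swivel clamp. Push the clamp's red-knobbed handle anticlockwise to back it off just enough to free the link (no more than a quarter turn), swing the link anticlockwise (seen from above) with a push on its side until it lies flush against the brass stop, then push the handle back clockwise until the clamp is fully tight again. Leave the link in the clamp and everything else on the bench where it is.

Things in the scene. Friction and masses are not known exactly. Their poses are not given: they have to be found in the camera images.
- fixture: Swivel clamp, fixed to the bench: grey round foot of radius 100 mm, 14 mm high; on its centre a steel boss of radius 22 mm, top at 50 mm, that carries the link; a blue C-frame: column 105 to 145 mm from the axis in the +x direction of this frame, arm 32 to 44 mm wide from the column to the axis between 87 and 113 mm above the bench. Origin: on the vertical clamping axis, at bench height; z up. Apart from the lever and its knob nothing of it is higher than 113 mm.
- clamp_lever (a joint): Turn of the clamp's handle about the clamping axis, rad. 0 = fully tight, at its end stop; it grows anticlockwise seen from above and can turn to 2.6. The handle stays where it is left and needs about 0.25 to 0.45 N m to turn (some 6 N at the knob). The screw lifts the spring-loaded pad: pressure on the link falls steadily from about 37 N at 0 to nothing near 1.0 rad; above 1.0 the pad is clear of the link by 4 mm per rad. At the start it is tight (0 to 0.12).
- lever_knob (a point): Middle of the upright red knob of the handle: 20 mm diameter, 44 mm tall (130 to 174 mm above the bench), 75 mm from the clamping axis. Handle bar, below the knob: 18 mm wide, 119 to 129 mm above the bench, with a hub of radius 18 mm up to 138 mm on the axis. When fully tight the handle points 40 degrees anticlockwise of the fixture's +x.
- pad: Round black pressure pad of the clamp, 36 mm diameter, on top of the link, with an 11 mm pilot pin that reaches 10 mm into the link's bore when tight. Origin: centre of its pressing face, on the clamping axis. It slides up and down only.
- board: The clamped workpiece: loose pale wooden link, 180 x 56 x 20 mm with fully rounded ends (straight sides up to 62 mm either way from the middle), with a 14 mm bore in its middle that the pilot pin of the pad enters, 0.18 kg. Origin: centre of its underside; x along its length, z up. It lies on the boss, underside 50 mm above the bench, and turns about the pilot pin. At the start its +x end is the one nearer the robot, 0.6 to 1.4 rad clockwise of the stop's +x.
- stop: Brass stop block on the clamp's foot, fixed, top 67 mm above the bench. Origin: on the clamping axis at bench height; x lies along the direction that the link's +x end points to when it is flush. The block spans 38 to 78 mm in x and 28.5 to 52.5 mm in y of this frame, so the link's side comes to rest on its face at y = 28.5 mm when the +x end swings anticlockwise.
- wax_tin: Bystander: flat tin with green lid, 70 mm diameter, 24 mm high. Origin: centre of the underside.
- wood_glue: Bystander: white glue bottle with red nozzle, 43 x 58 x 195 mm, standing. Origin: centre of the underside.
- spray_adhesive: Bystander: blue aerosol can with white cap, 53 mm diameter, 207 mm tall, standing. Origin: centre of the underside.
- offcut_0: Bystander: sawn wooden offcut lying to the left of the clamp, beyond the power tools, 44 x 130 x 32 mm. Origin: centre of the underside.
- screw_box: Bystander: small brown carton, 65 x 105 x 42 mm. Origin: centre of the underside.
There are look-alikes about, which are no part of the job. There is more than one size of the board; the job needs the larger.

How it is judged:
By the outcome, as a careful person would: the job done as asked, in the order asked, and still so for the second after the job is handed in, with the robot touching nothing.
It also fails if it takes over 61 s, if anything falls off the work surface, if the arm or the gripper's body presses on something with over 40 N, if the wrist force passes 120 N, or if a joint passes its speed limit or range.

## Working session

There is one attempt and no reset: what is moved stays moved. The work goes in short steps, Python scripts to look and compute and a shell command to move; the robot and the scene stay as the last step left them, time stands still between calls to the robot, and variables do not carry over. Pictures are saved under pics/ and viewed, at most 10 in all, crops included, and the job is handed in when it is done.

```bash
mkdir -p pics
python3 - <<'E'
from station import bot
import cv2,numpy as np
s=bot.get_state();print(s['time_s'],s['tool_pos'],s['ee_rot'],bot.tcp_to_tips)
ims=[]
for n in ['scene','top']:
    im=bot.camera(n)[:,:,::-1];cv2.imwrite(f'pics/{n}.png',im)
    p=bot.camera_params(n);print(n,p['fx'],p['cx'],p['cy'],np.round(p['T'],3).tolist())
    cv2.imwrite(f'pics/{n}_b.png',cv2.resize(im,(800,600),interpolation=cv2.INTER_CUBIC))
E
```

```text
0.0 [0.13518832 0.50688373 0.23861711] [ 1.30033146e-01  9.91509333e-01 -7.57376700e-04 -2.23827985e-04] 0.008
scene 487.4477299809133 255.73586940438693 192.50338500078456 [[0.878, -0.377, 0.295, -0.097], [-0.479, -0.69, 0.543, -1.012], [-0.002, -0.618, -0.786, 1.352], [0.0, 0.0, 0.0, 1.0]]
top 370.92197467059503 257.9099731626138 194.64574872441975 [[-0.022, -0.979, 0.204, 0.108], [-1.0, 0.021, -0.009, -0.153], [0.005, -0.204, -0.979, 1.366], [0.0, 0.0, 0.0, 1.0]]
```

View pics/scene_b.png

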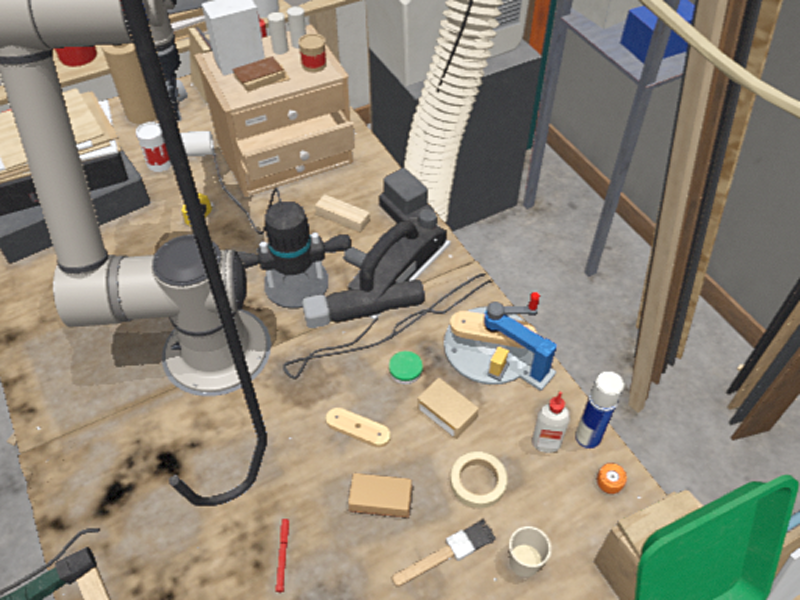

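View pics/top_b.png

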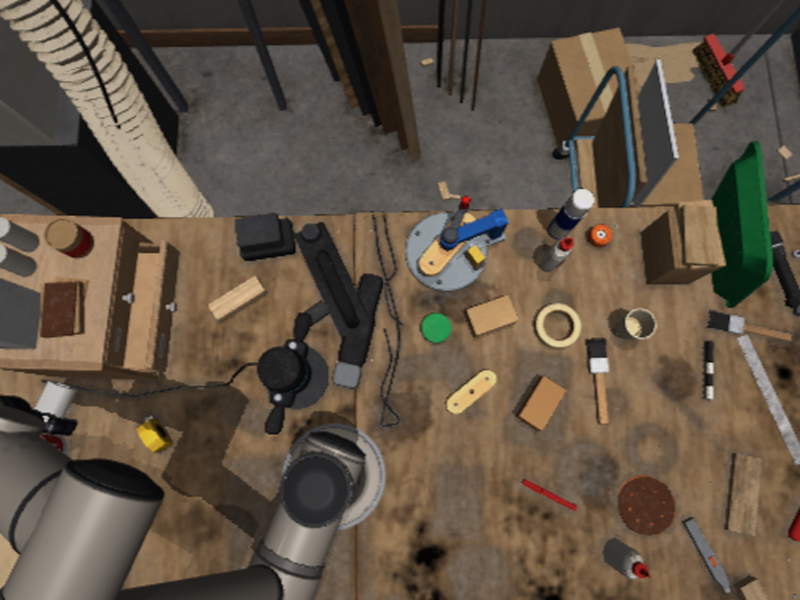

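The scene and top views agree. In the 800x600 top view the clamp foot is at (447,250), the knob at (465,202), the blue column at (493,225), the brass stop at (477,256) and the clamped link end at (432,262). There are two links: the one in the clamp at (432,262), and a loose smaller one at (470,391). The clamped one fits the description, and an enlarged crop will confirm it.

```bash
cat > h.py <<'E'
from station import bot
import cv2,numpy as np
def ray(n,u,v,z):
    p=bot.camera_params(n);T=np.array(p['T'])
    d=T[:3,:3]@np.array([(u-p['cx'])/p['fx'],(v-p['cy'])/p['fy'],1.]);o=T[:3,3]
    return (o+d*(z-o[2])/d[2])
def two(a,b):
    A=[];B=[]
    for n,(u,v) in (('top',a),('scene',b)):
        p=bot.camera_params(n);T=np.array(p['T'])
        d=T[:3,:3]@np.array([(u-p['cx'])/p['fx'],(v-p['cy'])/p['fy'],1.]);d/=np.linalg.norm(d)
        P=np.eye(3)-np.outer(d,d);A.append(P);B.append(P@T[:3,3])
    return np.linalg.solve(sum(A),sum(B))
def blobs(n,lo,hi,roi):
    im=cv2.imread(f'pics/{n}.png');h=cv2.cvtColor(im,cv2.COLOR_BGR2HSV)
    m=cv2.inRange(h,np.array(lo),np.array(hi));k=np.zeros_like(m);x0,y0,x1,y1=roi;k[y0:y1,x0:x1]=255;m&=k
    _,_,st,c=cv2.connectedComponentsWithStats(m)
    return m,sorted([(int(s[4]),s[:4].tolist(),c_.round(1).tolist()) for s,c_ in zip(st[1:],c[1:]) if s[4]>8],reverse=True)[:4]
E
python3 - <<'E'
from h import *
R={'top':(255,120,330,190),'scene':(280,180,360,250)}
cr=[]
for n in R:
    for nm,lo,hi in (('red',(0,150,80),(6,255,255)),('blue',(100,150,50),(118,255,255)),('brass',(18,150,120),(28,255,255)),('wood',(10,50,150),(24,149,255)),('foot',(95,15,110),(118,70,230))):
        m,b=blobs(n,lo,hi,R[n]);print(n,nm,b[:2])
    x0,y0,x1,y1=R[n];cr.append(cv2.resize(cv2.imread(f'pics/{n}.png')[y0:y1,x0:x1],(400,370),interpolation=cv2.INTER_CUBIC))
cv2.imwrite('pics/crop.png',np.hstack(cr))
E
```

```text
top red [(22, [296, 125, 5, 6], [297.8, 127.7])]
top blue [(358, [282, 134, 43, 25], [306.9, 145.4])]
top brass [(60, [300, 158, 10, 11], [304.6, 162.8])]
top wood [(309, [268, 154, 29, 22], [279.0, 164.8]), (45, [281, 120, 13, 7], [285.7, 123.4])]
top foot [(1031, [260, 136, 63, 50], [283.3, 162.7])]
scene red [(53, [339, 187, 6, 11], [341.5, 192.1])]
scene blue [(605, [311, 202, 45, 42], [336.9, 219.4])]
scene brass [(51, [314, 230, 10, 10], [317.8, 234.8])]
scene wood [(965, [280, 180, 55, 47], [302.6, 203.3]), (352, [280, 238, 64, 12], [307.4, 246.1])]
scene foot [(599, [285, 210, 70, 39], [312.7, 230.2]), (146, [301, 194, 43, 8], [321.8, 197.5])]
```

View pics/crop.png

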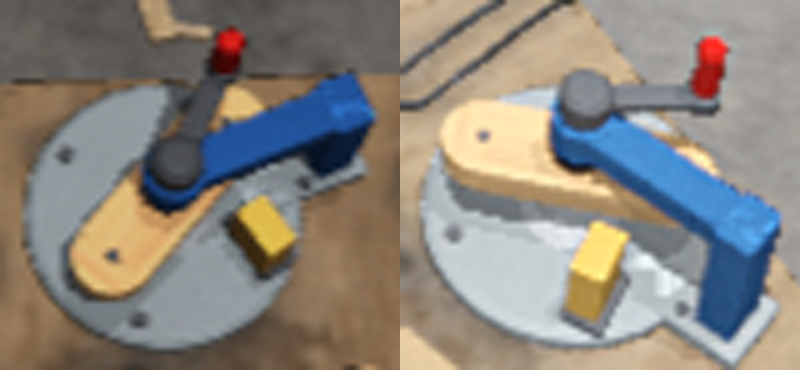

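The crop shows the large link in the clamp, with its near end at the lower left (crop 112,255). The hub is at (175,160), the knob at (230,40) and the brass stop at (263,225).

Run:
```python
from h import *
hub=two((287.8,150.3),(317,198.5));print('hub2',hub)
a=ray('top',287.8,150.3,.138);b=ray('scene',317,198.5,.138);print(a,b)
k=ray('top',298,127.7,.155);k2=ray('scene',341.5,192.1,.152);print('knob',two((298,127.7),(341.5,192.1)),k,k2)
# foot circle: contour fit
im=cv2.imread('pics/top.png');g=cv2.cvtColor(im,cv2.COLOR_BGR2HSV)
pts=[ray('top',255+x/5.333,120+y/5.286,.014)[:2] for x,y in ((24,215),(40,275),(100,335),(170,348),(240,320),(285,275),(70,110),(120,85))]
P=np.array(pts);A=np.c_[2*P,np.ones(len(P))];s=np.linalg.lstsq(A,(P**2).sum(1),rcond=None)[0]
print('foot',s[:2],np.sqrt(s[2]+s[0]**2+s[1]**2))
m,b=blobs('top',(10,50,150),(24,149,255),(255,134,330,190))
print('brass',[ray('top',255+x/5.333,120+y/5.286,.067)[:2].round(4).tolist() for x,y in ((230,226),(262,196),(296,238),(264,246))])
print('link sides',[ray('top',255+x/5.333,120+y/5.286,.07)[:2].round(4).tolist() for x,y in ((72,240),(130,180),(140,290),(205,210),(112,255),(240,90))])
print('col top',[ray('top',255+x/5.333,120+y/5.286,.113)[:2].round(4).tolist() for x,y in ((325,85),(352,75),(373,113),(335,128))])
C=s[:2];print('knob ang,r',np.degrees(np.arctan2(*(k[:2]-C)[::-1])),np.linalg.norm(k[:2]-C))
```

```text
hub2 [ 0.52666669 -0.27376522  0.11620165]
[ 0.51891709 -0.27153711  0.138     ] [ 0.51615394 -0.2868026   0.138     ]
knob [ 0.5947765  -0.30868945  0.14846494] [ 0.59451724 -0.30844205  0.155     ] [ 0.59024055 -0.31078284  0.152     ]
foot [ 0.52198237 -0.2718838 ] 0.09923558391390444
brass [[0.4944, -0.3142], [0.5155, -0.3371], [0.4848, -0.3589], [0.4796, -0.3368]]
link sides [[0.4857, -0.2059], [0.5279, -0.2468], [0.4493, -0.2509], [0.5053, -0.2973], [0.4745, -0.2327], [0.592, -0.3252]]
col top [[0.5783, -0.3765], [0.5851, -0.395], [0.5578, -0.4075], [0.5477, -0.3815]]
knob ang,r -26.748529092501112 0.08122692708478724
```

```bash
python3 -m jog '[[0,0,-0.37,-0.166],[0,0,-0.37,-0.166],[-0.28,-0.27,0,0],[-0.28,-0.27,0,0],[-0.28,-0.27,0,0],[-0.28,-0.27,0,0],[-0.28,-0.27,0,0],[-0.28,-0.27,0,0]]' 255
```

```text
time_s: 1.1
tool_pos: [0.3883, 0.2627, 0.3501]
ee_rot: [0.0, 1.0, 0.0, -0.0]
force: [1.7, 1.1, -0.1]
grip_width: 0.0003
grip_force: 0.0
```

```bash
python3 -m jog '[[-0.093,-0.386,0,0],[-0.093,-0.386,0,0],[-0.093,-0.386,0,0],[-0.093,-0.386,0,0],[-0.093,-0.386,0,0],[-0.093,-0.386,0,0],[-0.093,-0.386,0,0],[-0.093,-0.386,0,0]]'
python3 - <<'E'
from h import *
p=bot.camera_params('wrist');print(p['fx'],p['cx'],p['cy'],np.array(p['T']).round(4).tolist())
im=bot.camera('wrist')[:,:,::-1];cv2.imwrite('pics/wrist.png',im);cv2.imwrite('pics/wrist_b.png',cv2.resize(im,(800,600),interpolation=cv2.INTER_CUBIC))
E
```

```text
time_s: 2.1
tool_pos: [0.499, -0.2009, 0.35]
ee_rot: [0.0, 1.0, 0.0, -0.0]
force: [0.8, 0.4, -0.1]
grip_width: -0.0001
grip_force: 0.0
297.3186396354542 248.98584739202005 198.9323402885125 [[-0.0004, 0.9639, 0.2663, 0.4326], [1.0, 0.0004, 0.0001, -0.2013], [0.0, 0.2663, -0.9639, 0.4849], [0.0, 0.0, 0.0, 1.0]]
```

View pics/wrist_b.png

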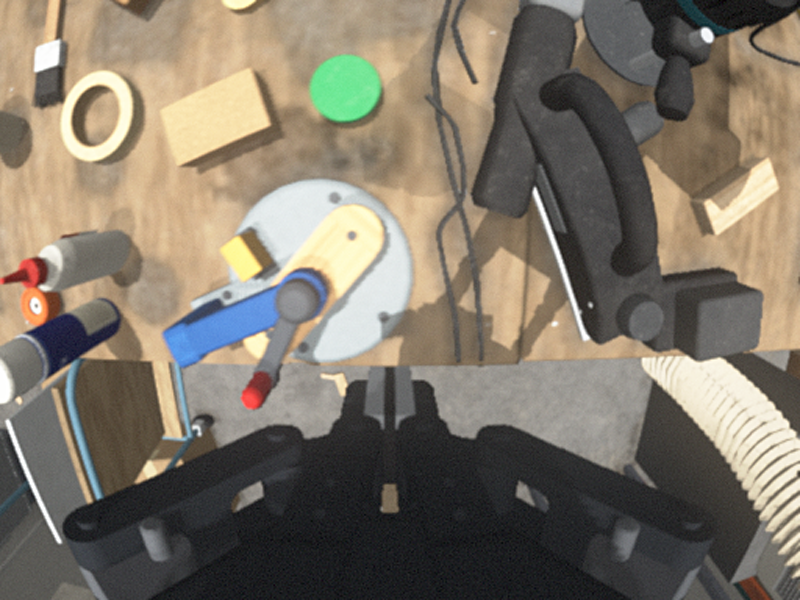

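The wrist view (800x600) shows the hub at (298,298), the knob from (263,378) to (252,398), the stop top at about (238,256), the link end hole at (352,236) and the column top at about (180,342).

```bash
cat >> h.py <<'E'
def wray(u,v,z):
    p=bot.camera_params('wrist');T=np.array(p['T'])
    a,b=(u-p['cx'])/p['fx'],(v-p['cy'])/p['fy'];t=np.hypot(a,b);s=np.sin(t)/t
    d=T[:3,:3]@np.array([a*s,b*s,np.cos(t)]);o=T[:3,3];return (o+d*(z-o[2])/d[2])[:2]
E
python3 - <<'E'
from h import *
w=lambda x,y,z:wray(x*.64,y*.64,z)
pts=[(412,275),(405,235),(375,195),(320,180),(265,196),(240,220),(400,310),(365,352)]
P=np.array([w(x,y,.014) for x,y in pts]);A=np.c_[2*P,np.ones(len(P))];s=np.linalg.lstsq(A,(P**2).sum(1),rcond=None)[0]
print('foot',s[:2],np.sqrt(s[2]+s[0]**2+s[1]**2));C=s[:2]
ang=lambda v:np.degrees(np.arctan2(v[1],v[0])).round(1)
print('hub',w(298,298,.138));
im=cv2.imread('pics/wrist.png');h=cv2.cvtColor(im,cv2.COLOR_BGR2HSV)
m=cv2.inRange(h,(0,150,80),(6,255,255));m[:220]=0;m[:,:150]=0;m[:,185:]=0
v,u=np.nonzero(m);k=wray(u.mean(),v.mean(),.152);print('knob',u.mean(),v.mean(),len(u),k,ang(k-C),np.hypot(*(k-C)))
k=w(250,399,.174);print('knobtop',k)
print('brass',[(w(x,y,.067).round(4).tolist()) for x,y in ((221,244),(242,231),(263,263),(240,280))])
L=[w(x,y,.07) for x,y in ((330,210),(270,270),(384,245),(325,310),(352,236),(365,207))]
print('link',np.round(L,4).tolist(),ang(L[0]-L[1]),ang(L[2]-L[3]),ang(L[4]-C),np.hypot(*(L[4]-C)))
c=[w(x,y,.113) for x,y in ((164,333),(184,325),(195,357),(175,364))];print('col',np.round(c,4).tolist(),ang(np.mean(c,0)-C))
E
```

```text
foot [ 0.52175734 -0.28389216] 0.09796309757445669
hub [ 0.51793572 -0.27943799]
knob 161.52023121387282 252.8150289017341 173 [ 0.59541222 -0.3203191 ] -26.3 0.0821703327372022
knobtop [ 0.58813574 -0.31515516]
brass [[0.4822, -0.3672], [0.4708, -0.3452], [0.5015, -0.3263], [0.5173, -0.3503]]
link [[0.454, -0.2613], [0.5077, -0.319], [0.4861, -0.2134], [0.5462, -0.2686], [0.4777, -0.2419], [0.4519, -0.23]] 132.9 137.4 136.4 0.06080791600281511
col [[0.5558, -0.4148], [0.548, -0.3926], [0.5784, -0.3857], [0.586, -0.408]] -68.7
```

```bash
python3 -m jog '[[-0.145,-0.253,0,0],[-0.145,-0.253,0,0],[-0.145,-0.253,0,0],[-0.145,-0.253,0,0],[0,0,0.35,0],[0,0,0.35,0],[0,0,0.35,0],[0,0,0.28,0]]'
python3 - <<'E'
from h import *
im=bot.camera('wrist')[:,:,::-1];cv2.imwrite('pics/w2.png',im);cv2.imwrite('pics/w2_b.png',cv2.resize(im,(800,600)))
E
```

```text
time_s: 3.15
tool_pos: [0.5851, -0.3501, 0.1477]
ee_rot: [0.0, 1.0, 0.001, -0.001]
force: [0.3, -0.8, 0.3]
grip_width: 0.0004
grip_force: 0.0
```

View pics/w2_b.png

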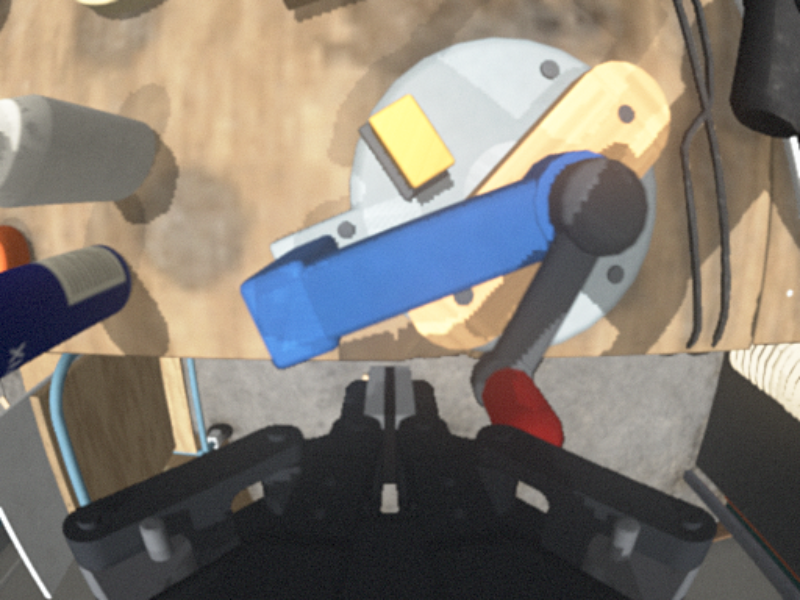

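The hub top is at (602,210). The knob runs from (498,385) at its foot to about (545,440) at its top. The finger tip at (390,380) is clear of the knob.

Run:
```python
from h import *
w=lambda x,y,z:wray(x*.64,y*.64,z)
ang=lambda v:np.degrees(np.arctan2(v[1],v[0])).round(1)
H=w(604,210,.138);print('hub',H)
K=w(507,390,.133);print('knob foot',K,ang(K-H),np.hypot(*(K-H)))
b=[w(*p,.067) for p in ((371,124),(407,95),(454,158),(415,189))];print('brass',np.round(b,4).tolist(),ang(b[1]-b[2]),ang(b[0]-b[3]))
c=[w(*p,.113) for p in ((242,287),(276,367),(580,152),(545,245))];print(np.round(c,4).tolist(),ang(c[0]-c[1]))
f=[w(*p,.014) for p in ((440,48),(365,140),(650,170),(655,230),(500,38))];print([np.hypot(*(q-H)).round(3) for q in f])
h1=w(627,114,.07);print('hole',h1,ang(h1-H),np.hypot(*(h1-H)))
```

```text
hub [ 0.52143812 -0.27989307]
knob foot [ 0.58474473 -0.30770796] -23.7 0.06914763484444345
brass [[0.4877, -0.3564], [0.4741, -0.3404], [0.5028, -0.3192], [0.5173, -0.3367]] -143.6 -146.4
[[0.5522, -0.4034], [0.5839, -0.3924], [0.5009, -0.2782], [0.5364, -0.2911]] -160.8
[np.float64(0.096), np.float64(0.088), np.float64(0.098), np.float64(0.102), np.float64(0.096)]
hole [ 0.47488694 -0.23369661] 135.2 0.06558296247083459
```

```bash
python3 -m jog '[[0,0,-0.093,0],[-0.013,0.067,0,0],[-0.043,0.113,0,0],[-0.017,0.13,0,0],[0.017,0.13,0,0],[0,0,0,0]]'
python3 - <<'E'
from h import *
im=bot.camera('wrist')[:,:,::-1];cv2.imwrite('pics/w3.png',im);cv2.imwrite('pics/w3_b.png',cv2.resize(im,(800,600)))
E
```

```text
time_s: 3.95
tool_pos: [0.595, -0.2826, 0.166]
ee_rot: [-0.001, 1.0, -0.0, 0.001]
force: [0.1, 0.1, 0.1]
grip_width: 0.0003
grip_force: 0.0
```

View pics/w3_b.png

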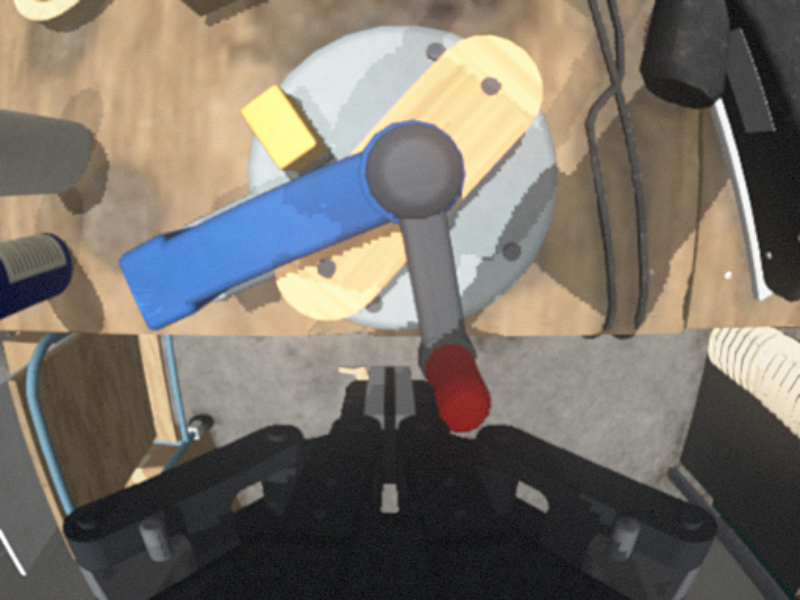

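The handle now points from the hub (413,170) to the knob (445,365), about 10–16°. The link has not moved. I'll continue the arc.

```bash
python3 -m jog '[[0.043,0.107,0,0],[0.047,0.073,0,0],[0,0,0,0]]'
python3 - <<'E'
from h import *
im=bot.camera('wrist')[:,:,::-1];cv2.imwrite('pics/w4.png',im);cv2.imwrite('pics/w4_b.png',cv2.resize(im,(800,600)))
p=bot.camera_params('wrist')
h=cv2.cvtColor(im.copy(),cv2.COLOR_BGR2HSV);m=cv2.inRange(h,(0,150,60),(6,255,255));m[:180]=0;m[:,:150]=0
n,l,st,c=cv2.connectedComponentsWithStats(m);i=1+st[1:,4].argmax();print(st[i],c[i])
for z in (.145,.155):k=wray(*c[i],z);d=k-[.521,-.279];print(k,np.degrees(np.arctan2(d[1],d[0])),np.hypot(*d))
E
```

```text
time_s: 4.38
tool_pos: [0.5803, -0.2572, 0.165]
ee_rot: [-0.0, 1.0, 0.0, -0.0]
force: [0.3, 0.8, -1.5]
grip_width: 0.0003
grip_force: 0.0
[ 273  229   39   52 1169] [293.23353293 255.12318221]
[ 0.59048848 -0.23204954] 34.04525026951538 0.08386295245921511
[ 0.58554542 -0.23372118] 35.049782375137426 0.07884340392103979
```

View pics/w4_b.png

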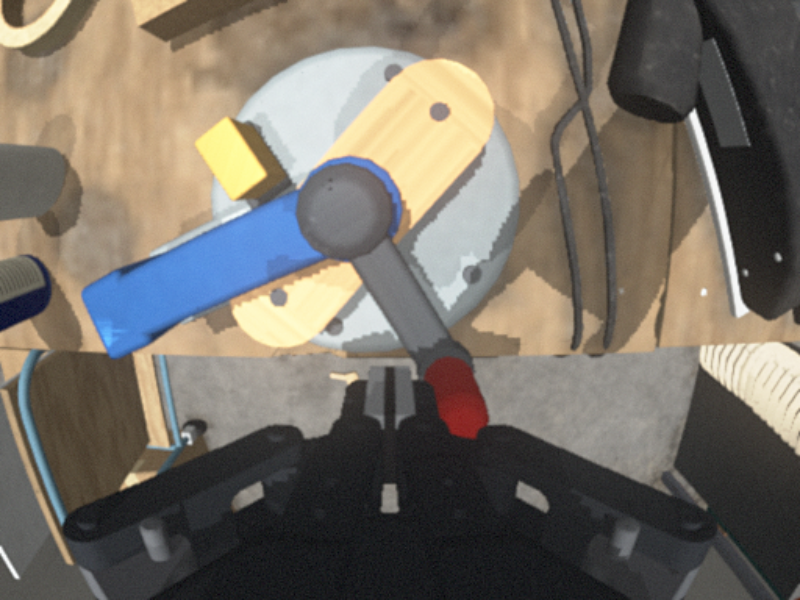

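```bash
python3 -m jog '[[0.037,0.047,0,0],[0,0,0,0],[0,-0.2,0,0],[0,0,-0.28,0],[0,0,-0.28,0],[0.14,0.2,0,0],[0.14,0.2,0,0],[0.14,0.2,0,0]]'; python3 -m jog '[[0,0,0,0.196],[0,0,0,0.196],[0,0,0,0.196],[0,0,0,0.196],[0,0,0,0.194],[0,0,0,0]]'
python3 - <<'E'
from h import *
s=bot.get_state();print(s['tool_pos'],s['joints'])
im=bot.camera('top')[:,:,::-1];cv2.imwrite('pics/top2.png',im)
im=bot.camera('wrist')[:,:,::-1];cv2.imwrite('pics/w5.png',im);cv2.imwrite('pics/w5_b.png',cv2.resize(im,(800,600)))
E
```

```text
time_s: 5.42
tool_pos: [0.511, -0.1893, 0.2483]
ee_rot: [0.0, 1.0, 0.001, -0.001]
force: [-0.3, -0.4, 1.0]
grip_width: -0.0
grip_force: 0.0
time_s: 6.18
tool_pos: [0.5119, -0.1903, 0.2484]
ee_rot: [0.374, 0.927, 0.0, -0.001]
force: [0.1, 0.4, 0.5]
grip_width: -0.0002
grip_force: 0.0
[ 0.51188829 -0.19028466  0.24839138] [-4.96505012e-01  3.74908572e-01  1.44892080e+00  4.47705578e-04
  1.31944408e+00 -1.30072577e+00]
```

View pics/w5_b.png

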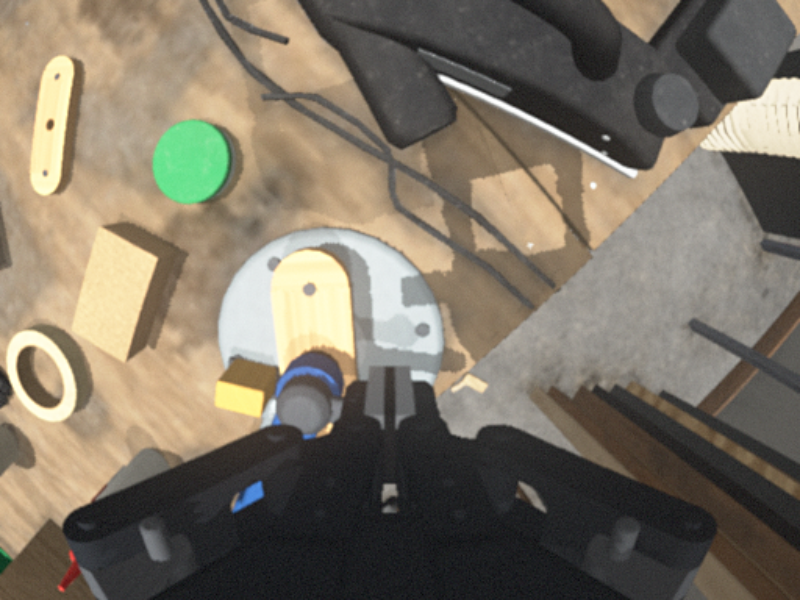

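The link is aligned with tool x: its end is at (310,255), its side at (352,290), and the finger at (390,380) stands to its right. I'll check the side gap before descending.

Run:
```python
from h import *
t=bot.get_state()['tool_pos'][:2];a=np.radians(136.06);ex=np.array([np.cos(a),np.sin(a)]);ey=np.array([np.sin(a),-np.cos(a)])
for n,x,y,z in (('side',351,280,.07),('side2',355,350,.07),('lside',273,290,.07),('hole',309,289,.07),('end',308,249,.07),('hub',304,407,.138)):
    d=wray(x*.64,y*.64,z)-t;print(n,(d@ex).round(4),(d@ey).round(4))
```

```text
side 0.0018 -0.0259
side2 -0.0495 -0.024
lside -0.0051 -0.0816
hole -0.0045 -0.0555
end 0.0237 -0.0553
hub -0.0612 -0.0503
```

```bash
python3 -m jog '[[0,0,0.304,0],[0,0,0.304,0],[0,0,0.304,0],[0,0,0.304,0],[0,0,0,0]]'; python3 -m jog '[[0,-0.08,0,0],[0.042,-0.082,0,-0.22],[0.042,-0.082,0,-0.22],[0,0,0,0]]'
```

```text
time_s: 6.9
tool_pos: [0.51, -0.1895, 0.0635]
ee_rot: [0.374, 0.927, 0.001, -0.004]
force: [0.1, -0.5, 0.3]
grip_width: 0.0
grip_force: 0.0
time_s: 7.4
tool_pos: [0.479, -0.2118, 0.0686]
ee_rot: [0.211, 0.978, -0.001, 0.002]
force: [0.3, 0.4, 0.1]
grip_width: 0.0003
grip_force: 0.0
```

```bash
python3 -m jog '[[0.042,-0.082,0,-0.22],[0.042,-0.082,0,-0.22],[0.042,-0.082,0,-0.22],[0.042,-0.082,0,-0.22],[0,0,0,0]]'
python3 - <<'E'
from h import *
im=bot.camera('wrist')[:,:,::-1];cv2.imwrite('pics/w6.png',im);cv2.imwrite('pics/w6_b.png',cv2.resize(im,(800,600)))
E
```

```text
time_s: 8.02
tool_pos: [0.4472, -0.2552, 0.0676]
ee_rot: [-0.131, 0.991, -0.001, 0.001]
force: [-0.5, -0.9, 0.1]
grip_width: -0.0001
grip_force: 0.0
```

View pics/w6_b.png

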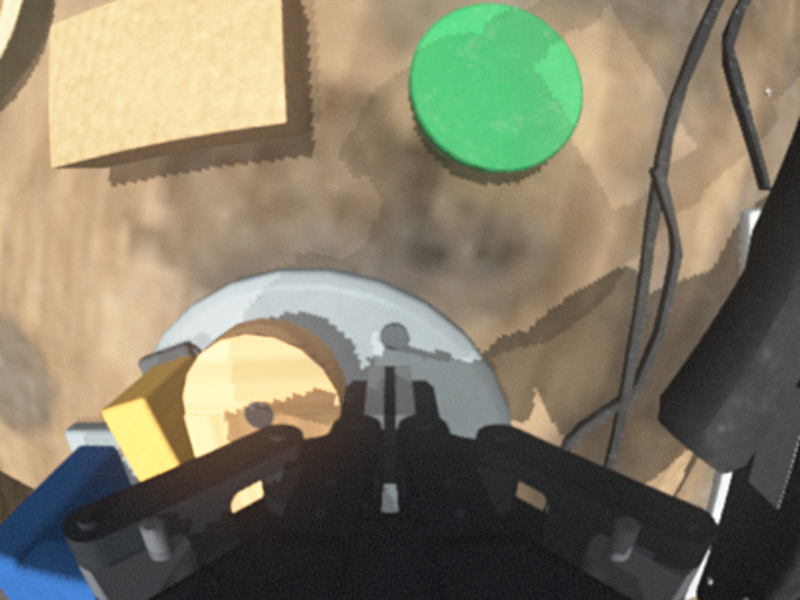

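The link is swinging: its end is at (265,380), the stop at (150,420), and little gap remains. I'll take smaller steps while watching the force.

```bash
python3 -m jog '[[0.021,-0.041,0,-0.11],[0.021,-0.041,0,-0.11],[0,0,0,0]]';python3 -m jog '[[0.012,-0.022,0,-0.06],[0,0,0,0]]';python3 -m jog '[[0.012,-0.022,0,-0.06],[0,0,0,0]]'
```

```text
time_s: 8.45
tool_pos: [0.4448, -0.2676, 0.0668]
ee_rot: [-0.217, 0.976, -0.0, 0.0]
force: [-0.4, -0.9, -0.3]
grip_width: 0.0002
grip_force: 0.0
time_s: 8.7
tool_pos: [0.4443, -0.2711, 0.0665]
ee_rot: [-0.24, 0.971, -0.0, 0.0]
force: [-0.3, 0.9, -0.7]
grip_width: 0.0
grip_force: 0.0
time_s: 8.95
tool_pos: [0.4441, -0.2748, 0.0664]
ee_rot: [-0.263, 0.965, 0.0, 0.0]
force: [0.3, 1.2, -0.4]
grip_width: 0.0001
grip_force: 0.2
```

```bash
python3 -m jog '[[0.012,-0.022,0,-0.06],[0,0,0,0]]';python3 -m jog '[[0.008,-0.02,0,-0.03],[0,0,0,0]]';python3 -m jog '[[0,-0.015,0,0],[0,0,0,0]]'
python3 - <<'E'
from h import *
im=bot.camera('wrist')[:,:,::-1];cv2.imwrite('pics/w7.png',im);cv2.imwrite('pics/w7_b.png',cv2.resize(im,(800,600)))
E
```

```text
time_s: 9.2
tool_pos: [0.4428, -0.2773, 0.0659]
ee_rot: [-0.286, 0.958, 0.002, -0.001]
force: [-3.6, 3.3, 1.8]
grip_width: 0.0001
grip_force: 2.7
time_s: 9.45
tool_pos: [0.4423, -0.2785, 0.0654]
ee_rot: [-0.297, 0.955, 0.004, -0.002]
force: [-5.9, 9.8, 4.2]
grip_width: -0.0001
grip_force: 5.7
time_s: 9.7
tool_pos: [0.4423, -0.2787, 0.065]
ee_rot: [-0.297, 0.955, 0.006, -0.003]
force: [-9.4, 15.0, 7.3]
grip_width: 0.0
grip_force: 8.6
```

View pics/w7_b.png

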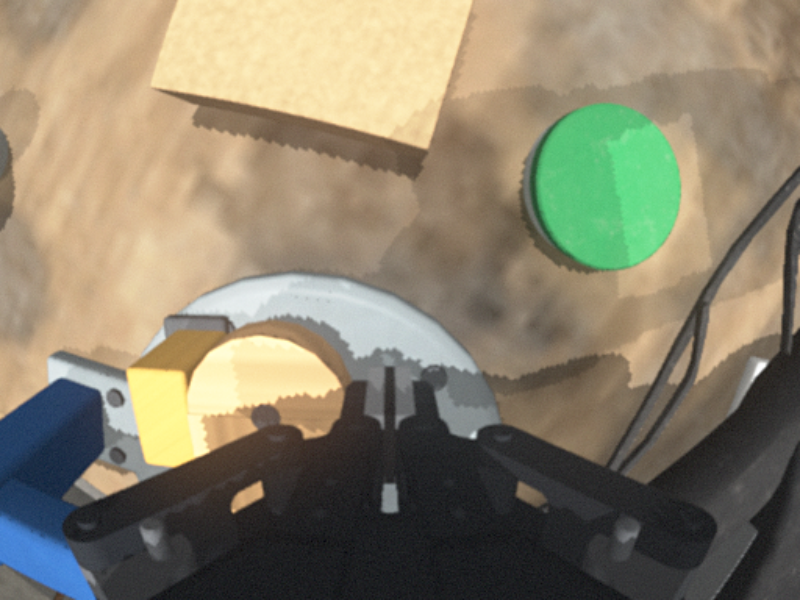

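The link's left side lies on the stop face at (188,400), with about 17 N of contact against the stop. I'll retreat, rise and turn the tool back. My picture views are used up, so the remaining checks are numeric.

```bash
python3 -m jog '[[0,0.03,0,0],[0,0.2,0,0],[0,0,-0.358,0],[0,0,-0.358,0],[0,0,-0.358,0],[0,0,-0.358,0]]'; python3 -m jog '[[0,0,0,0.192],[0,0,0,0.192],[0,0,0,0.192],[0,0,0,0.193],[0,0,0,0]]'
python3 - <<'E'
from h import *
im=bot.camera('top')[:,:,::-1].copy();cv2.imwrite('pics/top3.png',im)
im=bot.camera('wrist')[:,:,::-1].copy();cv2.imwrite('pics/w8.png',im)
C=np.array([.521,-.279]);
h=cv2.cvtColor(im,cv2.COLOR_BGR2HSV)
def bl(lo,hi,z):
    m=cv2.inRange(h,lo,hi);n,l,st,c=cv2.connectedComponentsWithStats(m)
    for i in range(1,n):
        if st[i,4]>60:
            k=wray(*c[i],z);d=k-C
            if np.hypot(*d)<.15:print(st[i].tolist(),k.round(4),np.degrees(np.arctan2(d[1],d[0])).round(1),np.hypot(*d).round(3))
print('red');bl((0,150,60),(6,255,255),.152)
print('wood');bl((10,50,150),(20,149,255),.07)
print('brass');bl((20,150,120),(28,255,255),.067)
E
```

```text
time_s: 10.5
tool_pos: [0.4262, -0.2551, 0.2831]
ee_rot: [-0.297, 0.955, -0.0, 0.0]
force: [0.9, -1.3, -0.2]
grip_width: -0.0003
grip_force: 0.0
time_s: 11.12
tool_pos: [0.4264, -0.2553, 0.2811]
ee_rot: [-0.001, 1.0, 0.0, 0.0]
force: [-0.3, -0.2, -0.3]
grip_width: -0.0001
grip_force: 0.0
red
wood
[302, 177, 32, 29, 404] [ 0.4468 -0.1726] 124.9 0.13
[192, 185, 57, 67, 444] [ 0.4841 -0.282 ] -175.4 0.037
[323, 190, 18, 47, 571] [ 0.4759 -0.1517] 109.5 0.135
[331, 247, 12, 31, 211] [ 0.5475 -0.136 ] 79.5 0.145
[286, 269, 13, 11, 82] [ 0.5602 -0.1977] 64.3 0.09
brass
```

```bash
python3 -m jog '[[-0.251,0.125,0,0],[-0.251,0.125,0,0],[-0.251,0.125,0,0],[-0.251,0.125,0,0],[0,0,0,0]]'
python3 - <<'E'
from h import *
im=bot.camera('wrist')[:,:,::-1].copy();cv2.imwrite('pics/w9.png',im)
C=np.array([.521,-.279]);h=cv2.cvtColor(im,cv2.COLOR_BGR2HSV)
m=cv2.inRange(h,(0,150,60),(6,255,255));n,l,st,c=cv2.connectedComponentsWithStats(m)
for i in range(1,n):
  if st[i,4]>30:
    k=wray(*c[i],.15);d=k-C;print(st[i].tolist(),k.round(4),np.degrees(np.arctan2(d[1],d[0])).round(1),np.hypot(*d).round(3))
# link long side direction: Hough/minAreaRect of wood near link end
m=cv2.inRange(h,(10,40,140),(24,160,255))
u,v=np.meshgrid(np.arange(512),np.arange(384))
n,l,st,c=cv2.connectedComponentsWithStats(m)
for i in range(1,n):
  if st[i,4]>200:
    k=wray(*c[i],.07);d=k-C
    if np.hypot(*d)<.12:
      cs=cv2.findContours((l==i).astype(np.uint8),cv2.RETR_EXTERNAL,cv2.CHAIN_APPROX_NONE)[0][0][:,0]
      P=np.array([wray(*p,.07) for p in cs]);r=cv2.minAreaRect((P*1000).astype(np.float32));print('wood',st[i].tolist(),k,r)
E
```

```text
time_s: 11.85
tool_pos: [0.5785, -0.1786, 0.2801]
ee_rot: [-0.003, 1.0, 0.0, -0.0]
force: [-0.2, 0.3, 0.3]
grip_width: 0.0003
grip_force: 0.0
[182, 184, 22, 27, 369] [ 0.5845 -0.2326] 36.2 0.079
wood [0, 0, 221, 272, 20486] [ 0.47264864 -0.37490744] ((462.684814453125, -399.5343933105469), (416.7487487792969, 334.470703125), 36.2721061706543)
wood [196, 0, 88, 202, 8678] [ 0.48278278 -0.1795211 ] ((487.1258544921875, -189.43142700195312), (245.90713500976562, 96.46812438964844), 3.3397531509399414)
```

```bash
python3 -m jog '[[0,0,0.26,0],[0,0,0.26,0],[0,0,0.26,0],[0,0,0,0]]'; python3 -m jog '[[-0.017,-0.207,0,0],[-0.053,-0.089,0,0],[-0.04,-0.125,0,0],[-0.007,-0.13,0,0],[0,0,0,0]]';  python3 -m jog '[[0.013,-0.063,0,0],[0.014,-0.064,0,0],[0,0,0,0]]'
```

```text
time_s: 12.4
tool_pos: [0.5743, -0.1802, 0.1616]
ee_rot: [-0.001, 1.0, 0.001, -0.003]
force: [-0.1, -0.5, 0.3]
grip_width: -0.0002
grip_force: 0.0
time_s: 13.02
tool_pos: [0.5949, -0.2643, 0.1663]
ee_rot: [-0.001, 1.0, -0.001, 0.001]
force: [0.1, 0.5, -0.7]
grip_width: 0.0002
grip_force: 0.0
time_s: 13.4
tool_pos: [0.5909, -0.282, 0.1656]
ee_rot: [-0.001, 1.0, -0.0, 0.001]
force: [0.2, 2.2, 1.3]
grip_width: -0.0001
grip_force: 1.0
```

```bash
python3 -m jog '[[0.016,-0.03,0,0],[0,0,0,0]]';  python3 -m jog '[[0.016,-0.027,0,0],[0,0,0,0]]';  python3 -m jog '[[0.01,-0.02,0,0],[0,0,0,0]]'
```

```text
time_s: 13.65
tool_pos: [0.5886, -0.2861, 0.1652]
ee_rot: [-0.001, 1.0, -0.0, 0.001]
force: [2.7, 3.4, 3.5]
grip_width: 0.0001
grip_force: 2.2
time_s: 13.9
tool_pos: [0.5875, -0.2878, 0.1651]
ee_rot: [-0.002, 1.0, 0.002, 0.002]
force: [7.0, 10.6, 4.0]
grip_width: 0.0003
grip_force: 6.0
time_s: 14.15
tool_pos: [0.5874, -0.2882, 0.1651]
ee_rot: [-0.003, 1.0, 0.003, 0.003]
force: [11.6, 19.2, 5.7]
grip_width: 0.0
grip_force: 9.9
```

The handle stalls at 23 N, well above the 6 N it takes to turn, and the position matches fully tight. I'll back off and check.

```bash
python3 -m jog '[[0,0.03,0,0],[0,0.2,0,0],[0,0,-0.3,0],[0,0,-0.3,0],[0,0,-0.3,0],[0,0,-0.3,0],[0.29,0.2,0,0],[0.29,0.2,0,0]]'
python3 - <<'E'
from h import *
im=bot.camera('wrist')[:,:,::-1].copy();cv2.imwrite('pics/w10.png',im)
C=np.array([.521,-.279]);h=cv2.cvtColor(im,cv2.COLOR_BGR2HSV)
m=cv2.inRange(h,(0,150,60),(6,255,255));n,l,st,c=cv2.connectedComponentsWithStats(m)
for i in range(1,n):
  if st[i,4]>30:
    k=wray(*c[i],.152);d=k-C;print('red',st[i].tolist(),k.round(4),np.degrees(np.arctan2(d[1],d[0])).round(1),np.hypot(*d).round(3))
def part(lo,hi,z,rmax,nm):
    m=cv2.inRange(h,lo,hi);P=[];S=[]
    for v,u in zip(*np.nonzero(m)):
        p=wray(u,v,z)-C
        if .02<np.hypot(*p)<rmax:P.append(p)
    P=np.array(P);r=cv2.minAreaRect((P*1000).astype(np.float32));print(nm,len(P),P.mean(0).round(4),np.degrees(np.arctan2(*P.mean(0)[::-1])).round(1),r)
part((8,40,130),(24,140,255),.07,.092,'wood');part((20,150,120),(28,255,255),.067,.1,'brass')
E
```

```text
time_s: 15.15
tool_pos: [0.4957, -0.1993, 0.3438]
ee_rot: [-0.001, 1.0, -0.001, -0.001]
force: [-0.1, 0.4, 0.8]
grip_width: 0.0001
grip_force: 0.0
red [0, 167, 28, 19, 297] [ 0.4791 -0.5205] -99.8 0.245
red [151, 241, 16, 24, 211] [ 0.5848 -0.3073] -23.9 0.07Traceback (most recent call last):
  File "<stdin>", line 14, in <module>
  File "<stdin>", line 11, in part
  File "h.py", line 20, in wray
    p=bot.camera_params('wrist');T=np.array(p['T'])
ValueError: time passes only in moves, steps and waits
```

```bash
python3 -m jog '[[0,0,0,0],[0,0,0,0]]' | head -2
python3 - <<'E'
from h import *
import h as H
p=bot.camera_params('wrist');im=bot.camera('wrist')[:,:,::-1].copy();cv2.imwrite('pics/w11.png',im)
class B: camera_params=staticmethod(lambda n:p)
H.bot=B
C=np.array([.521,-.279]);h=cv2.cvtColor(im,cv2.COLOR_BGR2HSV)
def part(lo,hi,z,r0,r1,nm):
    m=cv2.inRange(h,np.array(lo),np.array(hi));m=cv2.morphologyEx(m,cv2.MORPH_OPEN,np.ones((3,3)))
    P=np.array([q for q in (wray(u,v,z)-C for v,u in zip(*np.nonzero(m))) if r0<np.hypot(*q)<r1])
    print(nm,len(P),(P.mean(0)+C).round(4),np.degrees(np.arctan2(*P.mean(0)[::-1])).round(1),cv2.minAreaRect((P*1000).astype(np.float32)))
part((0,150,60),(6,255,255),.152,.05,.11,'knob')
part((8,40,130),(24,140,255),.07,.025,.093,'wood');part((20,150,120),(28,255,255),.067,.03,.1,'brass')
part((100,150,50),(118,255,255),.113,.03,.16,'blue')
E
```

```text
time_s: 15.45
tool_pos: [0.4977, -0.2001, 0.3443]
knob 155 [ 0.5966 -0.3158] -25.9 ((75.66604614257812, -37.173789978027344), (17.698650360107422, 20.33431625366211), 48.655364990234375)
wood 1571 [ 0.5232 -0.305 ] -85.1 ((15.954418182373047, -23.604721069335938), (185.6720428466797, 127.25155639648438), 34.048118591308594)<stdin>:10: RuntimeWarning: Mean of empty slice.
  ret = ret.dtype.type(ret / rcount)
Traceback (most recent call last):
IndexError: invalid index to scalar variable.
```

Run:
```python
from h import *
import h as H
p1=bot.camera_params('wrist');p0=dict(p1);p0['T']=[[-0.0004,0.9639,0.2663,0.4326],[1.0,0.0004,0.0001,-0.2013],[0,0.2663,-0.9639,0.4849],[0,0,0,1]]
print(np.array(p1['T']).round(4).tolist())
C=np.array([.521,-.279])
for f,p in (('wrist',p0),('w11',p1)):
    class B: camera_params=staticmethod(lambda n,p=p:p)
    H.bot=B
    im=cv2.imread(f'pics/{f}.png');h=cv2.cvtColor(im,cv2.COLOR_BGR2HSV);print(f)
    for nm,lo,hi,z,r0,r1 in (('knob',(0,150,60),(6,255,255),.152,.05,.11),('blue',(100,150,50),(118,255,255),.113,0,.16),('brass',(18,140,120),(30,255,255),.067,.03,.12),('wood',(8,40,130),(20,135,255),.07,.025,.097)):
        m=cv2.inRange(h,np.array(lo),np.array(hi))
        Q=[(u,v,*wray(u,v,z)) for v,u in zip(*np.nonzero(m)) if 100<u<300 and 90<v<290]
        Q=np.array([q for q in Q if r0<np.hypot(q[2]-C[0],q[3]-C[1])<r1])
        if len(Q)<9: print(nm,len(Q));continue
        print(nm,len(Q),Q.mean(0).round(4).tolist())
    print('hsv brass-ish',h[163,150:158].tolist())
```

```text
[[-0.0025, 0.9637, 0.2669, 0.4314], [1.0, 0.0028, -0.0005, -0.2006], [-0.0012, 0.2669, -0.9637, 0.4789], [0.0, 0.0, 0.0, 1.0]]
wrist
knob 173 [161.5202, 252.815, 0.596, -0.3129]
blue 796 [127.593, 216.5817, 0.5612, -0.3718]
brass 4
wood 1697 [178.2316, 182.3978, 0.5232, -0.3053]
hsv brass-ish [[28, 105, 254], [29, 97, 254], [28, 99, 254], [29, 100, 254], [29, 99, 254], [29, 95, 254], [29, 96, 254], [29, 97, 255]]
w11
knob 194 [158.5309, 253.8608, 0.5941, -0.3145]
blue 823 [126.3548, 218.2248, 0.5611, -0.3709]
brass 0
wood 1840 [176.2413, 181.5125, 0.52, -0.3065]
hsv brass-ish [[28, 109, 254], [28, 106, 254], [28, 103, 254], [28, 100, 254], [28, 107, 254], [29, 98, 254], [29, 102, 254], [29, 100, 254]]
```

The handle sits slightly further clockwise of its start position relative to the frame, so it is tight. One last check is that the link is still flush.

Run:
```python
from h import *
import h as H
p=bot.camera_params('wrist')
class B: camera_params=staticmethod(lambda n:p)
H.bot=B
im=cv2.imread('pics/w11.png');C=np.array([.520,-.279]);ax=np.radians(-145.4);R=np.array([[np.cos(ax),np.sin(ax)],[-np.sin(ax),np.cos(ax)]])
L=cv2.createLineSegmentDetector().detect(cv2.cvtColor(im,cv2.COLOR_BGR2GRAY))[0][:,0]
for a in L:
    P=np.array([wray(a[0],a[1],.07),wray(a[2],a[3],.07)])-C;Q=P@R.T
    if np.hypot(*(a[:2]-a[2:]))>13 and np.hypot(*P[0])<.1 and np.hypot(*P[1])<.1:
        d=P[1]-P[0];print(a.round(0).tolist(),'stopframe mm',(Q*1000).round(0).tolist(),'dir',np.degrees(np.arctan2(d[1],d[0])).round(1)%180)
```

```text
[201.0, 172.0, 212.0, 180.0] stopframe mm [[6.0, -17.0], [-12.0, -23.0]] dir 50.6
[242.0, 214.0, 183.0, 130.0] stopframe mm [[-77.0, -29.0], [68.0, -31.0]] dir 33.599999999999994
[145.0, 196.0, 179.0, 181.0] stopframe mm [[27.0, 74.0], [13.0, 17.0]] dir 111.2
[168.0, 179.0, 152.0, 185.0] stopframe mm [[26.0, 29.0], [33.0, 54.0]] dir 108.3
[239.0, 226.0, 237.0, 209.0] stopframe mm [[-90.0, -15.0], [-68.0, -28.0]] dir 4.900000000000006
[190.0, 209.0, 176.0, 238.0] stopframe mm [[-28.0, 28.0], [-53.0, 76.0]] dir 152.2
[176.0, 121.0, 154.0, 136.0] stopframe mm [[85.0, -31.0], [88.0, 7.0]] dir 119.9
[188.0, 224.0, 195.0, 212.0] stopframe mm [[-45.0, 46.0], [-36.0, 26.0]] dir 148.4
[203.0, 231.0, 229.0, 236.0] stopframe mm [[-67.0, 34.0], [-95.0, 6.0]] dir 79.5
[163.0, 232.0, 172.0, 215.0] stopframe mm [[-34.0, 87.0], [-20.0, 58.0]] dir 150.1
[204.0, 114.0, 177.0, 119.0] stopframe mm [[69.0, -68.0], [86.0, -32.0]] dir 98.5
[179.0, 127.0, 195.0, 135.0] stopframe mm [[76.0, -30.0], [53.0, -40.0]] dir 59.8
[194.0, 135.0, 210.0, 156.0] stopframe mm [[54.0, -40.0], [17.0, -41.0]] dir 35.9
[208.0, 156.0, 241.0, 201.0] stopframe mm [[18.0, -38.0], [-60.0, -39.0]] dir 35.5
[245.0, 133.0, 234.0, 124.0] stopframe mm [[16.0, -99.0], [35.0, -93.0]] dir 50.19999999999999
[207.0, 184.0, 197.0, 175.0] stopframe mm [[-13.0, -14.0], [7.0, -10.0]] dir 47.80000000000001
[176.0, 186.0, 163.0, 192.0] stopframe mm [[11.0, 26.0], [15.0, 47.0]] dir 113.7
[145.0, 220.0, 174.0, 208.0] stopframe mm [[-3.0, 100.0], [-14.0, 48.0]] dir 111.9
[224.0, 165.0, 245.0, 198.0] stopframe mm [[-4.0, -49.0], [-60.0, -47.0]] dir 32.0
[245.0, 216.0, 260.0, 201.0] stopframe mm [[-83.0, -31.0], [-76.0, -61.0]] dir 138.2
[192.0, 122.0, 204.0, 135.0] stopframe mm [[71.0, -48.0], [46.0, -50.0]] dir 39.5
[203.0, 136.0, 223.0, 163.0] stopframe mm [[45.0, -49.0], [-1.0, -50.0]] dir 35.3
```

```bash
python3 -c "
from station import bot
print(bot.finish_job())"
```

```text
the job is handed in; nothing more can be done
None
```

I backed the clamp off about 1.2 rad (estimated from the images), swung the link flush against the brass stop, pushed the handle back to its end stop, and handed the job in at about 15.5 s; no verdict came back.

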